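# Index the swivel bottle caddy to its next position

## Task

Draw up the spring index knob at the rim of the swivel bottle caddy, turn the caddy anticlockwise (seen from above) and let the pin drop fully home in the next locking hole, then let go. The hole is hidden under the disc, so feel for it, and do not force the pin sideways or press it hard onto the plate. Keep the two bottles standing in their sockets and leave the peg and the dosing cup beside the caddy where they are.

Things in the scene. Friction and masses are not known exactly. Their poses are not given: they have to be found in the camera images.
- caddy_base: the caddy's fixed round foot, 208 mm across; origin at the centre of its underside, on the upright turning axis; at the start the knob stands 90 mm from the axis toward this body's -x. It carries the flat index plate, hidden by the disc, on which the drawn pin slides. More than 30 N in all between pin and plate or hole side is damage (the pin's own spring gives about 8 N)
- caddy_axis (a point): point on the upright turning axis level with the disc's top face. The turning disc is grey, 230 mm across, 9 mm thick, its top 34 mm above the worktop. It turns with little friction and stays where it is left; with the pin riding on the plate, the knob needs about 3 N sideways to go round
- knob_centre (a point): centre of the index knob: a black upright knurled cylinder, 24 mm across, 28 mm tall, 90 mm from the turning axis; with the pin home it reaches from 50 to 78 mm above the worktop, over a steel boss 28 mm across whose top is at 47 mm. It lifts straight up and goes round with the disc; it does not spin. Closing on it off-centre loads the locked pin sideways
- caddy_wheel (a joint): turn of the disc in rad, 0 at the start (pin home in the first hole), growing anticlockwise seen from above; stops at -0.25 and 1.6. The next hole lies anywhere from 0.75 to 1.25: its place is set anew each time, is not measured and cannot be seen. There are no other holes
- index_pin (a joint): lift of knob and pin in m: 0 fully home, about 0.010 with the tip riding on the plate, 0.018 at the upper stop. A spring pulls it down with about 7 N when home, 9 N at the top; let go over a hole it drops home by itself. The pin (8 mm thick, round end) has about 1.2 mm of play each way in a hole, and catches if it slides slowly across
- bottle_1_centre (a point): half-way up a brown dropper bottle, 34 mm across, 102 mm tall, standing loose in a socket (14 mm deep) on the disc on the side away from the knob; z along the bottle
- bottle_2_centre (a point): half-way up the other brown dropper bottle, same size, in the other socket, 72 mm from the first
- peg_centre (a point): centre of a loose clothes peg, 15 x 72 x 12 mm, lying beside the disc; leave alone
- cup_centre (a point): centre, half-way up, of a loose open dosing cup, 66 mm across, 50 mm tall, standing beside the disc; leave alone
There are look-alikes about, which are no part of the job. Leave any pink or purple look-alike of the part that bears bottle_1_centre alone.

How it is judged:
By the outcome, as a careful person would: the job done as asked, in the order asked, and still so for the second after the job is handed in, with the robot touching nothing.
It also fails if it takes over 48 s, if anything falls off the work surface, if the arm or the gripper's body presses on something with over 40 N, if the wrist force passes 120 N, or if a joint passes its speed limit or range.

## Robot

A 6-joint arm with a two-finger parallel gripper is mounted at the origin on a cart in front of the work surface, level with it; the furniture and walls round the work are solid. World frame = base frame: x ahead of the robot, y to its left, z up, the work surface at z = 0. Lengths are in m, angles in degrees, forces in N, time in s.
With the tool pointing down it reaches from about 0.375 to 0.9 m from the base axis. Payload 3.1 kg.
Tool frame: the origin (TCP) lies at the very end of the fingers, on their centre line; the grasp point (between the pads) lies 19 mm behind it; z points along the fingers, y is the line along which they close (so a half turn about z gives the same grasp; the last joint's range is limited). The gripper opens to 87 mm and grips with 3 to 60 N. Pads are 19 mm wide; open, the fingers measure 117 mm over their backs; the gripper's body (75 mm by 190 mm) begins 51 mm behind the grasp point.
Start: joints at [-49.819, 30.224, 82.088, -0, 67.689, -10.227], TCP at [0.482, -0.398, 0.223] pointing down, gripper open.
Joint ranges: [-176.69, 176.69], [-43.24, 126.21], [12.49, 139.97], [-82, 262], [0, 151.66], [-163.58, 163.58]. Speed limits (degrees/s): [159.86, 159.86, 180, 180, 180, 180].

## Interface

Orientations are given as a 3x3 rotation matrix whose columns are the frame's x, y, z axes.
In Python, from rig import bot, imaging gives the robot as it stands.
- The arm moves only by the tool drive_tool, never from a script. Its argument "deltas" is text: rows parted by semicolons, each of 5 numbers parted by spaces: the finger opening in mm, from 0 to 87, then the shift along the world's x, y, z in mm, then the turn about the world's z in rad. In form: jaw dx dy dz twist; .... A call has 1 to 12 rows; each row is the pose to reach, as a shift and turn from the pose commanded when the call began; what a row does not reach only later rows make up. A row lasts 1/10 s, in which the tool goes at most 50 mm and 8.59 degrees, less where a joint would pass 70% of its speed; a pose out of reach is approached as far as the arm can. A call with a gripper value outside its range is refused whole. The fingers move at their own pace and stop on an object; the grip force is fixed at half the most. Time passes only in rows, so rows that repeat a pose let the fingers close. It gives the time, the measured TCP pose, the force, the opening and the grip force at its end, in the units of the state.
- bot.read_state(): the state, without advancing time (a new reading comes with each control period).
- imaging.capture(name): name is "scene" or "side" or "wrist"; returns the picture (480x640x3 uint8, red, green, blue); there is no depth.
- imaging.camera_model(name): a dict with "fx", "fy", "cx", "cy" (pixels), "T" (4x4, takes a point from camera to world coordinates). Camera axes: x right, y down, z forward; pixel columns grow to the right and rows downward; lengths in m; the calibration is good to about 2 mm. A picture is of the moment at which its call begins: read the wrist's pose just before it. camera_model takes no time and is no camera call; for the wrist camera it gives the pose at the moment of the call.
- bot.hand_in(): hands the job in; it is judged then, once.
The state is a dict: "time_s": time; "joint_positions": joint angles; "qvel": joint speeds; "tau": joint torques, N m; "position": TCP position; "tcp_rot": TCP orientation; "force": force on the tool from outside, world axes, zero at the start; "moment": the same for the moment, N m; "opening": opening from 0.0 (shut) to 1.0 (fully open); "grasp_force": force on a finger pad.
Only numpy, scipy, OpenCV 4.12 (cv2) and the standard library are available. Lean on these libraries where they do the work, as an engineer would, in place of code of your own. Each camera call takes 0.05 s, during which the arm holds its last target. There are 200 camera calls.

## Working session

There is one attempt and no reset: what is moved stays moved. The work goes in short steps, Python scripts to look and compute and a tool call to move; the robot and the scene stay as the last step left them, time stands still between calls to the robot, and variables do not carry over. Pictures are saved under pics/ and viewed, at most 10 in all, crops included, and the job is handed in when it is done.

Besides the shell and the picture viewer there is one more tool, called after ">>>" as a command line: name --argument value ..., lists and objects as JSON in quotes. drive_tool: Moves the arm, as the interface text tells. Its arguments: {"type":"object","properties":{"deltas":{"type":"string"}},"required":["deltas"]}

```bash
mkdir -p pics; ls
cat > h.py <<'E'
import numpy as np, cv2
from rig import bot, imaging
def snap(c,n):
    m=imaging.camera_model(c); im=imaging.capture(c); cv2.imwrite(f"pics/{n}.png",im[:,:,::-1]); np.savez(f"pics/{n}.npz",**{k:np.array(v) for k,v in m.items()}); return im,m
def ray(m,u,v,z):
    T=np.array(m["T"]); d=T[:3,:3]@np.array([(u-m["cx"])/m["fx"],(v-m["cy"])/m["fy"],1]); o=T[:3,3]
    return o+d*(z-o[2])/d[2]
def proj(m,p):
    T=np.array(m["T"]); q=T[:3,:3].T@(np.array(p)-T[:3,3]); return m["fx"]*q[0]/q[2]+m["cx"], m["fy"]*q[1]/q[2]+m["cy"]
E
python3 - <<'E'
from h import *
for c in ("scene","side","wrist"):
    im,m=snap(c,c+"0"); print(c,np.round(np.array(m["T"]),3).tolist(),m["fx"],m["cx"],m["cy"])
s=bot.read_state(); print(s["time_s"],s["position"],s["tcp_rot"],s["force"],s["opening"])
E
```

```text
pics
scene [[0.807, -0.396, 0.439, 0.186], [-0.591, -0.547, 0.593, -0.455], [0.005, -0.738, -0.675, 0.681], [0.0, 0.0, 0.0, 1.0]] 461.7214063856277 326.16716401276125 243.33938873641605
side [[-0.487, -0.394, 0.78, -0.11], [-0.873, 0.196, -0.446, 0.505], [0.023, -0.898, -0.439, 0.489], [0.0, 0.0, 0.0, 1.0]] 458.257332664436 322.0786065816114 237.42212275139858
wrist [[0.77, -0.607, -0.196, 0.535], [-0.638, -0.734, -0.234, -0.333], [-0.002, 0.306, -0.952, 0.383], [0.0, 0.0, 0.0, 1.0]] 389.0540095801352 321.0680346547737 238.1096124711865
0.15 [ 0.48126899 -0.39787517  0.22180355] [[ 6.37312469e-01  7.70604723e-01 -1.08496608e-03]
 [ 7.70605438e-01 -6.37311298e-01  1.25220754e-03]
 [ 2.73495904e-04 -1.63412824e-03 -9.99998627e-01]] [ 0.71621382 -0.82987043  0.03669813] 1.0013312966222925
```

View pics/scene0.png

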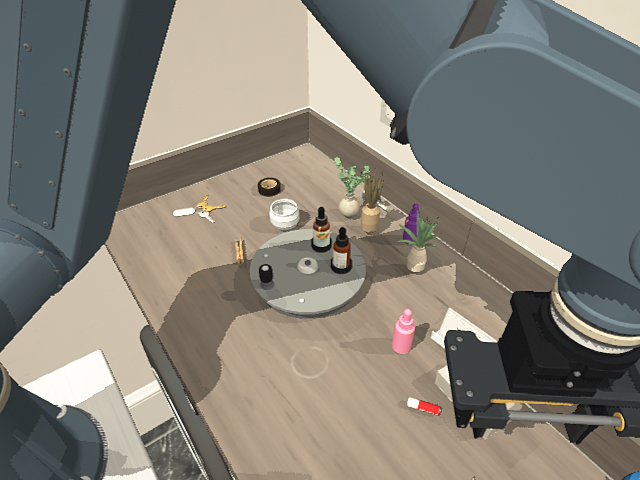

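View pics/side0.png

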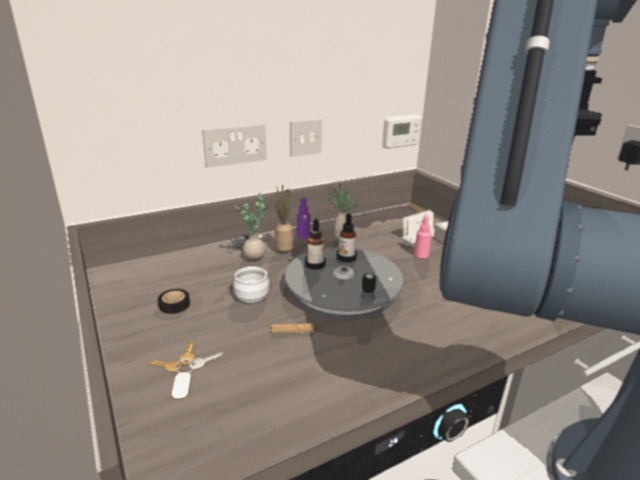

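The scene view shows the black knob at (265,272), the disc hub at (307,266), the bottles at (321,230) and (342,250), the peg at (240,250) and the cup at (284,214). The side view has the knob at (369,283), the hub at (344,271), the peg at (292,328) and the cup at (251,285).

These could be taken for the knob:
- the black lid with cork at scene (269,186)
- the hub at (307,266)
- the bottles' black caps at (321,212) and (342,232)

By the description, the knob is the black cylinder at the rim, (265,272).

Run:
```python
from h import *
for n,box,hub in (("scene0",(250,285,255,292),(307,266)),("side0",(358,380,268,296),(344,271))):
    im=cv2.imread(f"pics/{n}.png"); m=dict(np.load(f"pics/{n}.npz"))
    x0,x1,y0,y1=box
    k=(im[y0:y1,x0:x1].max(2)<60).astype(np.uint8)
    _,l,st,c=cv2.connectedComponentsWithStats(k); i=1+np.argmax(st[1:,4]); u,v=c[i]+[x0,y0]
    print(n,"knob px",u,v,st[i],ray(m,u,v,.064).round(4),"hub",ray(m,*hub,.04).round(4))
    for nm,a,p in (("peg",{"scene0":(240,250),"side0":(292,328)},.006),("cup",{"scene0":(284,214),"side0":(251,285)},.025),("b1",{"scene0":(321,230),"side0":(316,246)},.08),("b2",{"scene0":(342,250),"side0":(347,240)},.08)):
        print(nm,ray(m,*a[n],p).round(3))
a=cv2.resize(cv2.imread("pics/scene0.png")[170:330,210:400],None,fx=4,fy=3.7)
cv2.imwrite("pics/crop.png",cv2.resize(cv2.imread("pics/scene0.png")[175:325,210:400],None,fx=4,fy=4))
```

```text
scene0 knob px 265.5674157303371 274.19101123595505 [  9   9  14  19 178] [0.4464 0.0846 0.064 ] hub [0.5332 0.0773 0.04  ]
peg [0.463 0.229 0.006]
cup [0.593 0.256 0.025]
b1 [0.591 0.111 0.08 ]
b2 [0.589 0.04  0.08 ]
side0 knob px 368.48924731182797 284.4139784946237 [  4   7  14  18 186] [0.444  0.0918 0.064 ] hub [0.5378 0.0832 0.04  ]
peg [0.463 0.231 0.006]
cup [0.594 0.254 0.025]
b1 [0.587 0.119 0.08 ]
b2 [0.583 0.051 0.08 ]
```

View pics/crop.png

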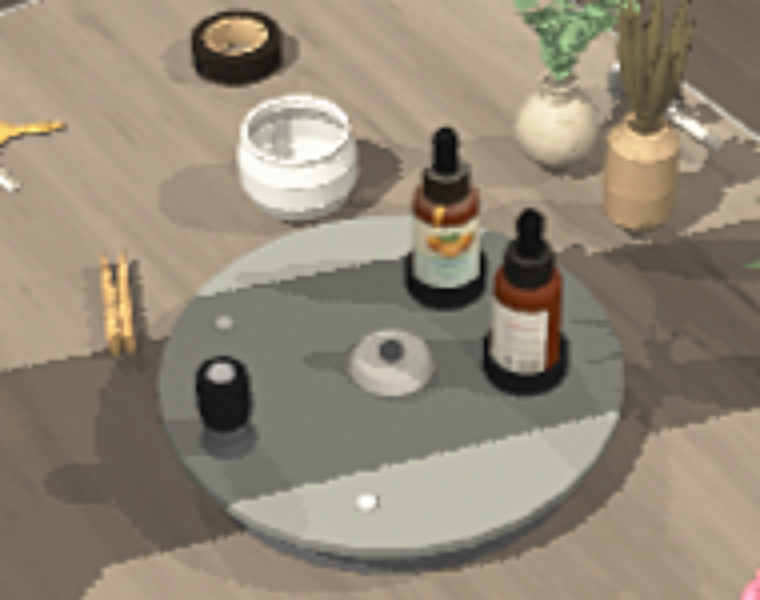

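The close crop confirms it: the knurled black knob at crop (223,395) stands over its boss at the rim. It measures about (0.4455, 0.088), which is 90 mm from the axis at about (0.5355, 0.080). I'll hover above it with the fingers closing along the tangent.

>>> drive_tool --deltas "60 -4 49 0 -0.12; 60 -8 98 0 -0.24; 60 -12 147 0 -0.36; 60 -16 196 0 -0.48; 60 -20 245 -10 -0.60; 60 -24 294 -20 -0.72; 60 -28 343 -30 -0.84; 60 -32 392 -40 -0.967; 60 -34 440 -40 -0.967; 60 -36 486 -40 -0.967; 60 -36 486 -40 -0.967; 60 -36 486 -40 -0.967"

```text
time_s: 1.35
position: [0.4454, 0.0888, 0.1825]
tcp_rot: [[0.997, -0.083, -0.0], [-0.083, -0.997, -0.0], [-0.0, 0.0, -1.0]]
force: [1.3, -0.9, -0.3]
opening: 0.687
grasp_force: 0.0
```

Run:
```python
from h import *
im,m=snap("wrist","w1")
s=bot.read_state(); print(s["time_s"],s["position"],s["tcp_rot"].round(3).tolist(),s["force"],s["joint_positions"])
for n,p in (("knobtop",(.4455,.088,.078)),("axis",(.5355,.08,.04)),("tcp",s["position"])): print(n,proj(m,p))
```

```text
1.4 [0.44575367 0.08768913 0.18252642] [[0.996, -0.086, 0.0], [-0.086, -0.996, -0.0], [0.0, 0.0, -1.0]] [0.1680284  0.14697502 0.36903138] [-2.99603261e+00  2.08074384e+01  1.08361618e+02 -3.20877869e-02
  5.08170146e+01  9.19489531e+01]
knobtop (np.float64(321.4927042090092), np.float64(236.37658221137116))
axis (np.float64(321.9636356462118), np.float64(104.35083253702734))
tcp (np.float64(322.77448125138335), np.float64(304.0684879514647))
```

View pics/w1.png

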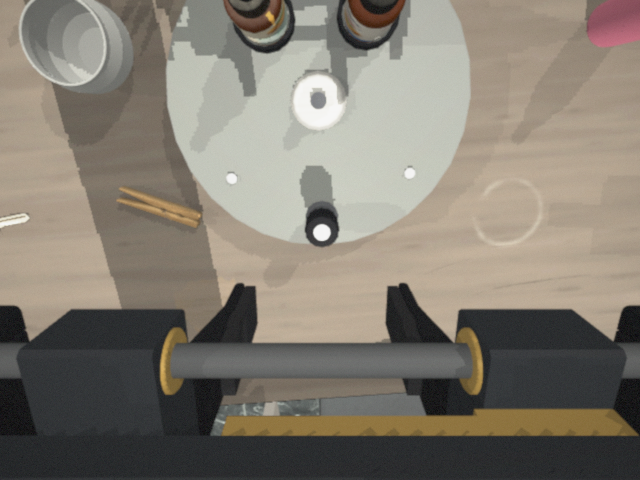

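The wrist view shows the knob's cap at (321,232), the hub at (318,100) and the peg at (160,207). I'll measure the knob cap, the hub, and the disc rim in this view.

Run:
```python
from h import *
im=cv2.imread("pics/w1.png"); m=dict(np.load("pics/w1.npz"))
g=im.max(2); r=im[200:255,300:345].max(2)
def comp(k,o):
    _,l,st,c=cv2.connectedComponentsWithStats(k.astype(np.uint8)); i=1+np.argmax(st[1:,4]); return c[i]+o,st[i]
w,st=comp(r>190,[300,200]); print("cap",w,st,ray(m,*w,.078))
b,st=comp(r<50,[300,200]); print("black",b,st,ray(m,*b,.066))
h,st=comp(im[95:108,308:330].max(2)<150,[308,95]); print("hub hole",h,st,ray(m,*h,.05),ray(m,*h,.06))
# rim: rows across, saturation edge grey vs wood
hsv=cv2.cvtColor(im,cv2.COLOR_BGR2HSV); pts=[]
k=cv2.medianBlur(((hsv[:,:,1]<32)*255).astype(np.uint8),5)
for v in range(60,215,8):
    row=np.where(k[v,150:490])[0]+150
    pts+= [ray(m,row.min(),v,.034),ray(m,row.max(),v,.034)]
P=np.array(pts)
from scipy.optimize import least_squares
f=least_squares(lambda q:np.hypot(P[:,0]-q[0],P[:,1]-q[1])-q[2],[.53,.08,.115],loss="soft_l1",f_scale=.001); print(f.x,np.abs(f.fun).round(4))
```

```text
cap [340.74576271 218.87118644] [ 34   0  11  43 295] [0.45728622 0.07335113 0.078     ]
black [320.75984252 215.33858268] [  6   8  31  24 254] [0.45796416 0.08746276 0.066     ]
hub hole [317.83018868 100.59748428] [  3   0  15  13 159] [0.538066   0.08278387 0.05      ] [0.53776849 0.08274873 0.06      ]
[0.53839214 0.08282042 0.11361581] [0.0001 0.0003 0.     0.0002 0.0003 0.0006 0.0003 0.0001 0.0001 0.0003
 0.0004 0.     0.0005 0.     0.0001 0.0004 0.     0.0005 0.0001 0.0004
 0.0007 0.0001 0.     0.0002 0.0003 0.0001 0.0001 0.0007 0.0004 0.0002
 0.0001 0.     0.0006 0.     0.     0.     0.     0.     0.0003 0.0001]
```

Run:
```python
from h import *
im=cv2.imread("pics/w1.png"); m=dict(np.load("pics/w1.npz"))
_,l,st,c=cv2.connectedComponentsWithStats((im[222:242,309:333].min(2)>170).astype(np.uint8)); print(st[1:],c[1:]+[309,222])
for q in c[1:]: print(ray(m,*(q+[309,222]),.078))
```

```text
[[  4   2  18  17 229]] [[321.44978166 232.08733624]]
[0.44870611 0.08776217 0.078     ]
```

>>> drive_tool --deltas "50 2.5 0 -40 0; 50 2.5 0 -80 0; 50 2.5 0 -110 0; 50 2.5 0 -129 0.03; 50 2.5 0 -129 0.03; 50 2.5 0 -129 0.03"

```text
time_s: 2.0
position: [0.4486, 0.0863, 0.0536]
tcp_rot: [[0.998, -0.06, -0.0], [-0.06, -0.998, -0.0], [-0.0, 0.0, -1.0]]
force: [0.5, 0.6, 0.1]
opening: 0.574
grasp_force: 0.0
```

Run:
```python
from h import *
snap("wrist","w2"); s=bot.read_state(); print(s["position"],s["force"],s["opening"])
```

```text
[0.44907063 0.08661321 0.05417007] [-0.50017037  0.1301967   1.16505368] 0.5789372743602564
```

View pics/w2.png

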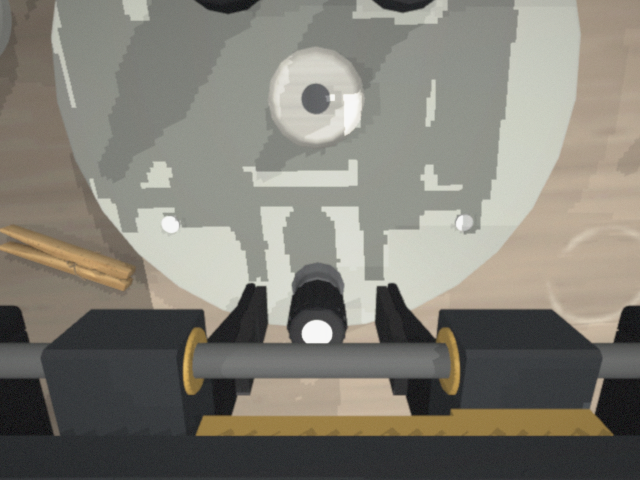

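The knob cap is at (317,332) between the fingertips at 266 and 376 (mid 321), so it sits about 1.3 mm toward +y. I'll shift and close in stages while watching the force.

>>> drive_tool --deltas "40 0 1.3 0 0; 34 0 1.3 0 0; 29 0 1.3 0 0; 26.5 0 1.3 0 0; 26.5 0 1.3 0 0; 26.5 0 1.3 0 0"

```text
time_s: 2.65
position: [0.4481, 0.0891, 0.0536]
tcp_rot: [[0.998, -0.057, 0.0], [-0.057, -0.998, 0.0], [0.0, -0.0, -1.0]]
force: [-0.1, -0.8, -0.8]
opening: 0.309
grasp_force: 0.0
```

Run:
```python
from h import *
im,m=snap("wrist","w3")
for i in range(4):
    s=bot.read_state(); print(s["position"].round(4),s["force"].round(1),s["opening"]*87,s["grasp_force"]); imaging.capture("side")
cv2.imwrite("pics/w3c.png",cv2.resize(im[260:400,220:420,::-1],None,fx=3,fy=3))
```

```text
[0.4481 0.0891 0.0536] [-0.2  0.6  0.2] 26.886321531305125 0.0
[0.4481 0.0891 0.0535] [-0.7 -0.2  0.8] 26.498924229721418 0.0
[0.4481 0.0891 0.0535] [-0.1  0.6  0.6] 26.44510399294281 0.0
[0.4481 0.0891 0.0535] [0.1 0.1 0.1] 26.568138918239708 0.0
```

View pics/w3c.png

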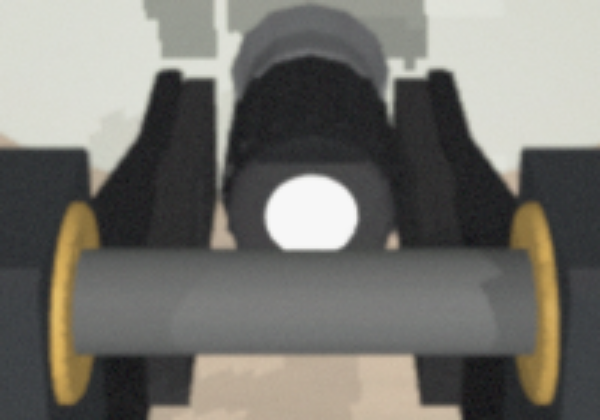

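The knob cap centre is at crop x 311 and the pad mid is at about 306, so the knob sits about 0.6 mm toward -y. I'll shift by that and close.

>>> drive_tool --deltas "26.5 0 -0.6 0 0; 26.5 0 -0.6 0 0; 25 0 -0.6 0 0; 24.5 0 -0.6 0 0; 24.5 0 -0.6 0 0"

```text
time_s: 3.4
position: [0.4481, 0.0884, 0.0536]
tcp_rot: [[0.998, -0.057, 0.0], [-0.057, -0.998, 0.0], [0.0, -0.0, -1.0]]
force: [-1.2, -0.5, 1.6]
opening: 0.282
grasp_force: 0.0
```

>>> drive_tool --deltas "23.5 0 0 0 0; 23 0 0 0 0; 20 0 0 0 0; 20 0 0 0 0"

```text
time_s: 3.8
position: [0.4481, 0.0884, 0.0536]
tcp_rot: [[0.998, -0.057, -0.0], [-0.057, -0.998, -0.0], [-0.0, 0.0, -1.0]]
force: [-0.5, -1.4, -0.9]
opening: 0.266
grasp_force: 30.0
```

>>> drive_tool --deltas "20 0 0 4 0; 20 0 0 8 0; 20 0 0 12 0; 20 0 0 14.5 0; 20 0 0 14.5 0; 20 0 0 14.5 0"

```text
time_s: 4.4
position: [0.4481, 0.0884, 0.0681]
tcp_rot: [[0.998, -0.057, 0.0], [-0.057, -0.998, 0.0], [0.0, -0.0, -1.0]]
force: [1.4, -0.8, -8.2]
opening: 0.264
grasp_force: 30.0
```

Run:
```python
import numpy as np
r=np.array([-.0899,.005])*1e3
for t in list(np.arange(0,.67,.06))+list(np.arange(.66,1.3,.04)):
    c,s=np.cos(t),np.sin(t); print(round(t,2),(np.array([[c,-s],[s,c]])@r-r).round(1))
```

```text
0.0 [0. 0.]
0.06 [-0.1 -5.4]
0.12 [  0.  -10.8]
0.18 [  0.6 -16.2]
0.24 [  1.4 -21.5]
0.3 [  2.5 -26.8]
0.36 [  4. -32.]
0.42 [  5.8 -37.1]
0.48 [  7.9 -42.1]
0.54 [ 10.2 -46.9]
0.6 [ 12.9 -51.6]
0.66 [ 15.8 -56.2]
0.66 [ 15.8 -56.2]
0.7 [ 17.9 -59.1]
0.74 [ 20.1 -61.9]
0.78 [ 22.5 -64.7]
0.82 [ 24.9 -67.3]
0.86 [ 27.5 -69.9]
0.9 [ 30.1 -72.3]
0.94 [ 32.8 -74.7]
0.98 [ 35.7 -76.9]
1.02 [ 38.6 -79. ]
1.06 [ 41.6 -81. ]
1.1 [ 44.7 -82.9]
1.14 [ 47.8 -84.6]
1.18 [ 51.  -86.2]
1.22 [ 54.3 -87.7]
1.26 [ 57.6 -89.1]
```

>>> drive_tool --deltas "20 0 -2.7 0 0.03; 20 -0.1 -5.4 0 0.06; 20 0 -10.8 0 0.12; 20 0.6 -16.2 0 0.18; 20 1.4 -21.5 0 0.24; 20 2.5 -26.8 0 0.30; 20 4.0 -32 0 0.36; 20 4.0 -32 0 0.36; 20 4.0 -32 0 0.36"

```text
time_s: 5.3
position: [0.452, 0.0564, 0.0679]
tcp_rot: [[0.955, 0.297, -0.0], [0.297, -0.955, 0.0], [-0.0, -0.0, -1.0]]
force: [1.3, -1.4, -7.9]
opening: 0.262
grasp_force: 30.0
```

>>> drive_tool --deltas "20 1.8 -5.1 0 0.06; 20 3.9 -10.1 0 0.12; 20 6.2 -14.9 0 0.18; 20 8.9 -19.6 0 0.24; 20 10.3 -22 0 0.27; 20 11.8 -24.2 0 0.30; 20 11.8 -24.2 0 0.30; 20 11.8 -24.2 0 0.30"

```text
time_s: 6.1
position: [0.4637, 0.0323, 0.068]
tcp_rot: [[0.824, 0.566, -0.0], [0.566, -0.824, -0.0], [-0.0, -0.0, -1.0]]
force: [0.7, -2.5, -9.6]
opening: 0.266
grasp_force: 30.0
```

>>> drive_tool --deltas "20 0 0 -1.5 0; 20 0 0 -3 0; 20 0 0 -3.5 0; 20 0 0 -3.5 0; 20 0 0 -3.5 0"

```text
time_s: 6.6
position: [0.4637, 0.0323, 0.0645]
tcp_rot: [[0.824, 0.567, -0.001], [0.567, -0.824, 0.0], [-0.0, -0.0, -1.0]]
force: [-0.1, -2.5, -8.9]
opening: 0.264
grasp_force: 30.0
```

>>> drive_tool --deltas "24 0 0 0 0; 25 0 0 0 0; 25 0 0 0 0; 25 0 0 0 0; 25 1.1 -1.5 0 0.02; 25 2.1 -2.9 0 0.04; 25 3.2 -4.3 0 0.06; 25 4.3 -5.7 0 0.08; 25 4.3 -5.7 0 0.08"

```text
time_s: 7.5
position: [0.4677, 0.0271, 0.0646]
tcp_rot: [[0.775, 0.632, -0.001], [0.632, -0.775, 0.001], [-0.0, -0.001, -1.0]]
force: [-0.4, 2.3, 0.7]
opening: 0.288
grasp_force: 1.6
```

```bash
cat > chk.py <<'E'
from h import *
import sys
im,m=snap("wrist","last")
r=im[280:345,290:350].min(2)>165
_,l,st,c=cv2.connectedComponentsWithStats(r.astype(np.uint8))
for s_,c_ in zip(st[1:],c[1:]):
    if s_[4]>60: print("blob top",s_[1]+280,"ctr",(c_+[290,280]).round(1),"wh",s_[2:4],s_[4])
s=bot.read_state(); print(round(s["time_s"],2),s["position"].round(4),s["force"].round(1),round(s["opening"]*87,1))
E
python3 chk.py
python3 - <<'E'
import numpy as np
r=np.array([-.0899,.005])*1e3
P=lambda t:np.array([[np.cos(t),-np.sin(t)],[np.sin(t),np.cos(t)]])@r
for t in np.arange(.74,1.3,.025): print(round(t,3),(P(t+.0125)-P(t)).round(1),(P(t+.025)-P(t)).round(1))
im=__import__("cv2").imread("pics/last.png"); __import__("cv2").imwrite("pics/lc.png",im[230:400,200:440])
E
```

```text
blob top 280 ctr [346.4 286.9] wh [ 7 21] 71
blob top 318 ctr [319.7 328. ] wh [28 23] 457
7.55 [0.4678 0.027  0.0646] [-0.8  4.1  1.2] 25.1
0.74 [ 0.7 -0.9] [ 1.4 -1.7]
0.765 [ 0.7 -0.8] [ 1.5 -1.7]
0.79 [ 0.8 -0.8] [ 1.5 -1.7]
0.815 [ 0.8 -0.8] [ 1.6 -1.6]
0.84 [ 0.8 -0.8] [ 1.6 -1.6]
0.865 [ 0.8 -0.8] [ 1.6 -1.5]
0.89 [ 0.8 -0.8] [ 1.7 -1.5]
0.915 [ 0.9 -0.7] [ 1.7 -1.4]
0.94 [ 0.9 -0.7] [ 1.8 -1.4]
0.965 [ 0.9 -0.7] [ 1.8 -1.4]
0.99 [ 0.9 -0.7] [ 1.8 -1.3]
1.015 [ 0.9 -0.6] [ 1.9 -1.3]
1.04 [ 0.9 -0.6] [ 1.9 -1.2]
1.065 [ 1.  -0.6] [ 1.9 -1.2]
1.09 [ 1.  -0.6] [ 1.9 -1.1]
1.115 [ 1.  -0.5] [ 2.  -1.1]
1.14 [ 1.  -0.5] [ 2. -1.]
1.165 [ 1.  -0.5] [ 2. -1.]
1.19 [ 1.  -0.5] [ 2.1 -0.9]
1.215 [ 1.  -0.4] [ 2.1 -0.9]
1.24 [ 1.  -0.4] [ 2.1 -0.8]
1.265 [ 1.1 -0.4] [ 2.1 -0.8]
1.29 [ 1.1 -0.4] [ 2.1 -0.7]
```

View pics/lc.png

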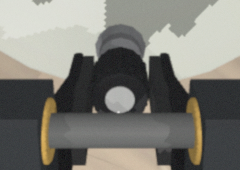

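The cap is at crop (120,98), still raised, and the knob is caged with a light push of about 3–4 N. I'll feel forward in small steps and check the force and the cap height after each.

>>> drive_tool --deltas "25 0.7 -0.9 0 0.0125; 25 1.4 -1.7 0 0.025; 25 2.2 -2.6 0 0.0375; 25 2.2 -2.6 0 0.0375"

```text
time_s: 7.95
position: [0.4704, 0.0235, 0.0645]
tcp_rot: [[0.751, 0.661, -0.0], [0.661, -0.751, -0.001], [-0.001, 0.0, -1.0]]
force: [-1.0, 0.1, 1.9]
opening: 0.288
grasp_force: 0.7
```

```bash
python3 chk.py
```

```text
blob top 280 ctr [346.4 286.5] wh [ 7 20] 67
blob top 317 ctr [320.3 328.1] wh [27 24] 486
8.0 [0.4705 0.0234 0.0645] [-1.3  0.6  0.7] 25.2
```

>>> drive_tool --deltas "25 0.8 -0.8 0 0.0125; 25 1.5 -1.7 0 0.025; 25 2.3 -2.5 0 0.0375; 25 2.3 -2.5 0 0.0375"

```text
time_s: 8.4
position: [0.4725, 0.0214, 0.0645]
tcp_rot: [[0.726, 0.688, -0.001], [0.688, -0.726, -0.0], [-0.0, -0.0, -1.0]]
force: [-0.8, 0.8, 1.0]
opening: 0.29
grasp_force: 0.9
```

```bash
python3 chk.py
```

```text
blob top 280 ctr [346.4 286.7] wh [ 7 20] 69
blob top 317 ctr [319.8 328.5] wh [28 24] 506
8.45 [0.4727 0.0211 0.0645] [-1.8  0.3  0.8] 24.9
```

.815 → .8525.

>>> drive_tool --deltas "25 0.8 -0.8 0 0.0125; 25 1.6 -1.6 0 0.025; 25 2.4 -2.4 0 0.0375; 25 2.4 -2.4 0 0.0375"

```text
time_s: 8.85
position: [0.4751, 0.0187, 0.0645]
tcp_rot: [[0.699, 0.715, -0.0], [0.715, -0.699, -0.0], [-0.0, 0.0, -1.0]]
force: [-2.8, 0.4, 0.3]
opening: 0.284
grasp_force: 1.0
```

```bash
python3 chk.py
```

```text
blob top 280 ctr [346.4 286.8] wh [ 7 20] 70
blob top 318 ctr [319.8 329. ] wh [28 24] 516
8.9 [0.4753 0.0186 0.0645] [-2.2  0.3  0.5] 25.1
```

.8525 → .89.

>>> drive_tool --deltas "25 0.8 -0.8 0 0.0125; 25 1.6 -1.6 0 0.025; 25 2.4 -2.3 0 0.0375; 25 2.4 -2.3 0 0.0375"

```text
time_s: 9.3
position: [0.4777, 0.0164, 0.0645]
tcp_rot: [[0.672, 0.74, 0.0], [0.74, -0.672, -0.001], [-0.0, 0.0, -1.0]]
force: [-2.6, -0.1, 0.8]
opening: 0.285
grasp_force: 1.2
```

```bash
python3 chk.py
```

```text
blob top 280 ctr [346.4 287.1] wh [ 7 21] 72
blob top 318 ctr [319.7 329.3] wh [28 24] 530
9.35 [0.4777 0.0164 0.0645] [-1.1  0.1 -0.8] 24.9
```

.89 → .9275.

>>> drive_tool --deltas "25 0.8 -0.8 0 0.0125; 25 1.7 -1.5 0 0.025; 25 2.6 -2.2 0 0.0375; 25 2.6 -2.2 0 0.0375"

```text
time_s: 9.75
position: [0.48, 0.0144, 0.0645]
tcp_rot: [[0.644, 0.765, -0.0], [0.765, -0.644, -0.0], [-0.0, -0.0, -1.0]]
force: [-2.4, 1.5, 0.1]
opening: 0.284
grasp_force: 1.6
```

```bash
python3 chk.py
```

```text
blob top 280 ctr [346.3 287.1] wh [ 7 21] 74
blob top 318 ctr [319.6 329.4] wh [28 24] 534
9.8 [0.4801 0.0143 0.0645] [-3.4  0.3  0.2] 25.2
```

.9275 → .965.

>>> drive_tool --deltas "25 0.9 -0.7 0 0.0125; 25 1.8 -1.4 0 0.025; 25 2.7 -2.1 0 0.0375; 25 2.7 -2.1 0 0.0375"

```text
time_s: 10.2
position: [0.4858, 0.0115, 0.065]
tcp_rot: [[0.615, 0.788, 0.006], [0.788, -0.615, -0.002], [0.002, 0.006, -1.0]]
force: [1.0, 0.3, -0.7]
opening: 0.284
grasp_force: 0.0
```

```bash
python3 chk.py
```

```text
blob top 309 ctr [321.6 320.6] wh [26 24] 482
10.25 [0.4856 0.0115 0.065 ] [ 0.5 -0.8 -0.6] 24.9
```

The cap jumped up in the image by about 9 rows and the side force vanished, so the pin has probably dropped. I'll check the knob height with both fixed views and the ray geometry.

Run:
```python
from h import *
m=dict(np.load("pics/last.npz"))
s=bot.read_state(); print(s["position"],s["tcp_rot"].round(3).tolist(),s["force"].round(1),s["joint_positions"].round(2),s["qvel"].round(2))
ax=np.array([.5384,.0828])
for z in (.078,.083,.088):
    p=ray(m,321.6,320.6,z); d=p[:2]-ax; print(z,p.round(4),np.hypot(*d),np.arctan2(d[1],d[0])-np.arctan2(.005,-.0899)+2*np.pi)
im,_=snap("side","s2"); im2,_=snap("scene","sc2")
a=cv2.resize(im[200:350,270:450],None,fx=2,fy=2);b=cv2.resize(im2[200:350,210:400],None,fx=2,fy=2)
cv2.imwrite("pics/both.png",np.hstack([a,b])[:,:,::-1])
```

```text
[0.48555567 0.01153774 0.06503498] [[0.616, 0.788, 0.005], [0.788, -0.616, -0.001], [0.002, 0.005, -1.0]] [ 0.5 -0.8 -0.6] [-1.184e+01  3.500e+01  1.096e+02 -2.000e-02  3.508e+01  2.617e+01] [ 0.12 -0.2   0.39  0.07  0.7   0.2 ]
0.078 [0.4854 0.0106 0.078 ] 0.08959677617662588 0.9930197277013377
0.083 [0.4871 0.0128 0.083 ] 0.0867505780010927 0.9935900420325332
0.088 [0.4888 0.0151 0.088 ] 0.08390440995621698 0.9941990484709056
```

View pics/both.png

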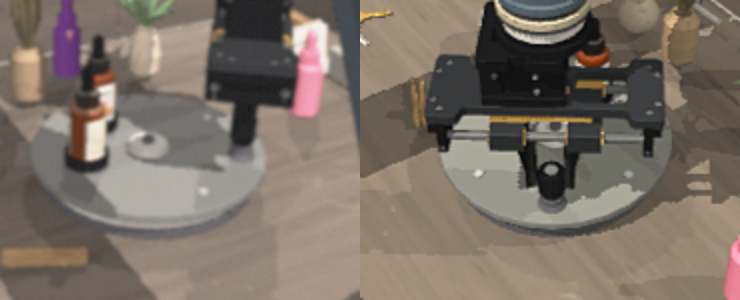

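Both bottles stand in their sockets and the peg is undisturbed. The knob cap at z = 78 mm gives a radius of 89.6 mm at 0.99 rad, so the pin looks home. I'll open and retreat.

>>> drive_tool --deltas "30 0 0 0 0; 40 0 0 0 0; 50 0 0 0 0; 50 0 0 0 0; 50 0 0 20 0; 50 0 0 50 0; 50 0 0 90 0; 50 0 0 120 0; 50 0 0 120 0; 50 0 0 120 0"

```text
time_s: 11.35
position: [0.4828, 0.0124, 0.185]
tcp_rot: [[0.615, 0.788, 0.001], [0.788, -0.615, -0.0], [0.001, 0.001, -1.0]]
force: [-0.3, 0.1, -0.9]
opening: 0.569
grasp_force: 0.0
```

Run:
```python
from h import *
im,m=snap("wrist","w9"); s=bot.read_state(); print(s["time_s"],s["position"],s["force"].round(1))
ax=np.array([.5384,.0828]); 
k=(im.min(2)>170).astype(np.uint8); _,l,st,c=cv2.connectedComponentsWithStats(k)
for a,q in zip(st[1:],c[1:]):
    p=ray(m,*q,.078); d=p[:2]-ax
    if 100<a[4]<500 and np.hypot(*d)<.105: print(a,q.round(1),p.round(4),np.hypot(*d).round(4),(ray(m,*q,.088)[:2]-ax).round(4),np.hypot(*(ray(m,*q,.088)[:2]-ax)).round(4))
```

```text
11.4 [0.48206348 0.01258707 0.18403996] [-0.1 -0.1 -0.1]
[317 228  17  16 218] [324.8 235.6] [0.485  0.0105 0.078 ] 0.0899 [-0.0516 -0.0697] 0.0868
```

View pics/w9.png

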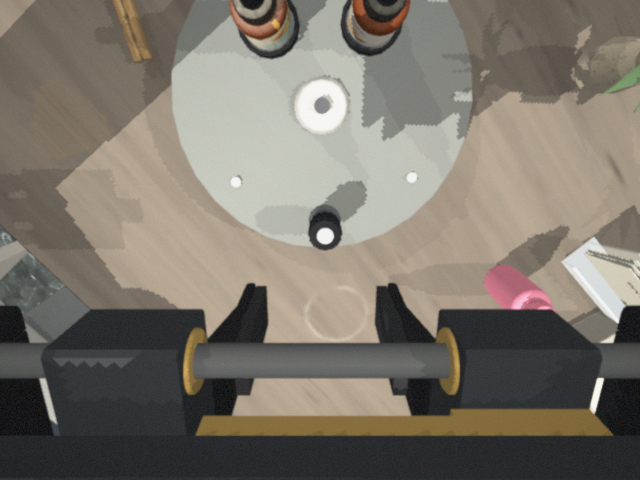

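The wrist view shows the knob at (325,235), with a radius of 89.9 mm at its home height of 78 mm. Both bottles stand in their sockets at (265,25) and (375,25), the peg lies still and the gripper is clear, so I'm handing in.

```bash
python3 -c "
from rig import bot
print(bot.hand_in())"
```

```text
the job is handed in; nothing more can be done
None
```

I drew up the knob, turned the caddy anticlockwise about 0.98 rad until the pin dropped home in the next hole (confirmed by knob height in the wrist view), let go, and handed the job in at about 11.4 s; the bottles are standing and the peg and cup were not touched.

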